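# Spring the locked notions drawer with its release key

### The arm

A 6-joint arm with a two-finger parallel gripper is mounted at the origin on the work surface; the furniture and walls round the work are solid. World frame = base frame: x ahead of the robot, y to its left, z up, the work surface at z = 0. Lengths are in m, angles in rad, forces in N, time in s.
With the tool pointing down it reaches from about 0.425 to 0.95 m from the base axis. Payload 3.5 kg.
Tool frame: the origin (TCP) lies at the very end of the fingers, on their centre line; the grasp point (between the pads) lies behind it (ctrl.grasp_offset is the z of the grasp point in the tool frame, in m); z points along the fingers, x is the direction in which the jaws open and shut, and the axes are right-handed (so a half turn about z gives the same grasp; the last joint's range is limited). The gripper opens to 85 mm and grips with 20 to 120 N. Pads are 22 mm wide; open, the fingers measure 114 mm over their backs; the gripper's body (76 mm by 85 mm) begins 54 mm behind the grasp point. The pads swing forward as they close: fully open they stand 13 mm farther back than shut.
Start: joints at [0.954, 0.286, 1.577, -0, 1.279, -0.15], TCP at [0.304, 0.603, 0.231] pointing down, gripper open.
Joint ranges: [-2.77, 2.77], [-0.9, 2.22], [0.21, 2.48], [-1.53, 4.67], [0.24, 2.81], [-2.84, 2.84]. Speed limits (rad/s): [2.79, 2.79, 3.14, 3.14, 3.14, 3.14].

### API

Orientations are given as a unit quaternion [x, y, z, w].
In Python, from plant import ctrl gives the robot as it stands.
- The arm moves only by the shell command python3 -m jog 'ROWS' [FORCE]. ROWS is JSON, a list of rows, each an object with "grip": the closure, from 0 (fully open) to 1 (shut); "xyz": the shift along the tool's x, y, z in m, a list of three; "dr": the turn, a rotation vector about the tool's x, y, z in rad, a list of three. A call has 1 to 12 rows; each row is the pose to reach, as a shift and turn from the pose commanded when the call began, along the tool's axes at that moment; what a row does not reach only later rows make up. A row lasts 1/12 s, in which the tool goes at most 41.7 mm and 7.16 degrees, less where a joint would pass 70% of its speed; a pose out of reach is approached as far as the arm can. A call with a gripper value outside its range is refused whole. The fingers move at their own pace and stop on an object; FORCE is the grip in N (left out, the last holds). Time passes only in rows, so rows that repeat a pose let the fingers close. It gives the time, the measured TCP pose, the force and the opening at its end, in the units of the state.
- ctrl.get_state(): the state, without advancing time (a new reading comes with each control period).
- ctrl.read_camera(name): name is "scene" or "top"; returns the picture (400x640x3 uint8, red, green, blue); there is no depth.
- ctrl.get_calibration(name): a dict with "mtx" (3x3 intrinsics, pixels), "R" (3x3) and "t" (3): a world point X has camera coordinates R X + t. Camera axes: x right, y down, z forward; pixel columns grow to the right and rows downward; lengths in m; the calibration is good to about 2 mm. A picture is of the moment at which its call begins. get_calibration takes no time and is no camera call.
- ctrl.sign_off(): hands the job in, once; it reports no verdict.
The state is a dict: "time": time; "qpos": joint angles; "dq": joint speeds; "joint_efforts": joint torques, N m; "eef_pos": TCP position; "tcp_rot": TCP orientation; "contact_force": force on the tool from outside, world axes, zero at the start; "wrist_torque": the same for the moment, N m; "opening": opening from 0.0 (shut) to 1.0 (fully open).
Only numpy, scipy, OpenCV 4.12 (cv2) and the standard library are available. Lean on these libraries where they do the work, as an engineer would, in place of code of your own. Each camera call takes 0.05 s, during which the arm holds its last target.

### The job

The small wooden drawer box is locked, and its catch is a hidden tab under the narrow slot in the top. Take the key with the long shank and straight handle from the wooden rack and push it straight down through the slot, fully home until its collar rests on the box top, so that the drawer springs open; leave the key standing in the slot and let go of it. Leave the short key with the ball handle in the rack.

Things in the scene. Friction and masses are not known exactly. Their poses are not given: they have to be found in the camera images.
- release_key_grip (a point): Loose 60 g key hanging upright in a hole of the rack: straight wooden handle 18 mm thick, 60 long; under it a steel collar 40 mm wide, 6 thick; then a steel rod 10 mm thick, 60 long. Point: handle centre on the axis, 36 mm above the collar's underside, 96 above the rod's tip, 30 below the handle's top. z runs up the key. The collar rests on the rack's top at z = 80 mm.
- spare_key_grip (a point): The other key in the rack, not to be used: same collar, rod only 25 mm long, ball handle 34 mm wide. Point: on its axis 36 mm above the collar's underside, 24 below its top. Rack: fixed, wooden, open-sided, 76 x 190 mm, 80 high; its two 22 mm holes are 110 mm apart, roughly along world y (turned up to 20 degrees); either key may be in either hole.
- slot (a point): Slot in the top of the fixed wooden drawer box (170 mm deep, 130 wide, 85 high; top 6 thick). Point: slot centre, level with the box top, 45 mm behind its middle. x to the back of the box (drawer faces -x), z up. Opening 22 mm along x, 40 along y. Hidden tab 48 mm below the box top under the whole slot; resists with about 6 N, stays down; frees the drawer after 6 mm, is 12 mm down with the key home.
- drawer (a joint): The drawer, wooden front with a small steel knob, on the side of the box towards the robot: travel out of the front in m, 0 locked. Once freed a spring drives it out to its stop at 0.045 in under a second and it stays out; leave that space free.
Things that resemble listed ones, but are neither listed nor needed, are in the scene too. What is shaped like the part that bears release_key_grip but red or turquoise is not meant.

How it is judged:
On the way:
1. the release key's rod is in the slot while the drawer is still shut (horizontal distance between release_key_grip and slot below 0.02 m and z of release_key_grip in the frame of slot below 0.088 m and value of joint drawer below 0.005 m), for 0.05 s.
At the end, for the whole second after the job is handed in: The drawer stands at least 35 mm out, and the release key stands in the slot, upright within 10 degrees, its collar on the box top within 5 mm (handle centre within 20 mm of the slot's centre seen from above), let go. The short key is within 30 mm of where it was (value of joint drawer above 0.035 m and horizontal distance between release_key_grip and slot below 0.02 m and z of release_key_grip in the frame of slot below 0.041 m and angle between release_key_grip's own z axis and vertical below 0.17 rad and distance of spare_key_grip from where it was at the start of the episode below 0.03 m); the robot touches nothing.
It fails at once if the short key with the ball handle is moved more than 30 mm (distance of spare_key_grip from where it was at the start of the episode above 0.03 m).
It also fails if it takes over 38 s, if anything falls off the work surface, if the arm or the gripper's body presses on something with over 40 N, if the wrist force passes 120 N, or if a joint passes its speed limit or range.

## Working session

There is one attempt and no reset: what is moved stays moved. The work goes in short steps, Python scripts to look and compute and a shell command to move; the robot and the scene stay as the last step left them, time stands still between calls to the robot, and variables do not carry over. Pictures are saved under pics/ and viewed, and the job is handed in when it is done.

```bash
mkdir -p pics; ls
python3 - <<'E'
from plant import ctrl
import cv2
for n in("scene","top"):
    im=ctrl.read_camera(n); cv2.imwrite(f"pics/{n}0.png",im[:,:,::-1])
    c=ctrl.get_calibration(n); print(n,c)
print(ctrl.get_state(), ctrl.grasp_offset)
E
```

```text
pics
scene {'mtx': array([[408.02265011,   0.        , 318.47134051],
       [  0.        , 408.02265011, 192.37301583],
       [  0.        ,   0.        ,   1.        ]]), 'R': array([[ 0.89071687, -0.45453424,  0.00469976],
       [-0.23146852, -0.46244142, -0.85590318],
       [ 0.39121067,  0.76127955, -0.51711474]]), 't': array([-0.46520537,  0.18339775,  0.87978069])}
top {'mtx': array([[361.83490503,   0.        , 320.39490689],
       [  0.        , 361.83490503, 200.82751028],
       [  0.        ,   0.        ,   1.        ]]), 'R': array([[-0.02708781, -0.99961948,  0.00521012],
       [-0.99886919,  0.02686302, -0.03922654],
       [ 0.03907165, -0.00626679, -0.99921676]]), 't': array([-0.01906188,  0.49788992,  0.93631018])}
{'time': 0.1, 'qpos': array([ 9.54000323e-01,  2.87091733e-01,  1.57802572e+00, -2.59725995e-05,
        1.27864418e+00, -1.50027742e-01]), 'dq': array([ 0.00061902, -0.00252239, -0.00395969,  0.00133788,  0.00015291,
       -0.00123577]), 'joint_efforts': array([ 1.22270991e-03, -4.07303238e+01, -2.93694627e+01, -1.12062512e-04,
        3.48058791e-03,  3.54237625e-05]), 'eef_pos': array([0.30339497, 0.60229807, 0.2300784 ]), 'tcp_rot': array([ 8.51467615e-01,  5.24406068e-01, -9.93172597e-04,  4.35742762e-04]), 'contact_force': array([-0.0211172 ,  0.34574228,  0.27943915]), 'wrist_torque': array([-0.02677014,  0.0334094 , -0.00224031]), 'opening': 0.998453605760225} -0.0187
```

View pics/scene0.png

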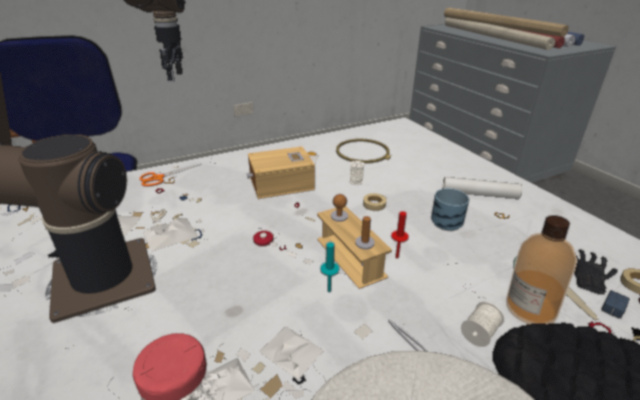

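View pics/top0.png

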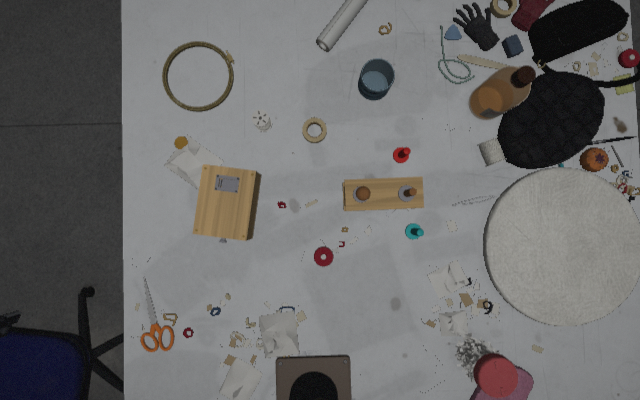

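Run:
```python
import cv2,numpy as np
t=cv2.imread("pics/top0.png");s=cv2.imread("pics/scene0.png")
f=lambda im,x,y,w,h,k:cv2.resize(im[y:y+h,x:x+w],None,fx=k,fy=k,interpolation=cv2.INTER_CUBIC)
cv2.imwrite("pics/c1.png",np.hstack([f(t,185,150,80,100,5),f(t,340,140,80,100,5)]))
cv2.imwrite("pics/c2.png",f(s,310,180,110,120,5))
cv2.imwrite("pics/c3.png",f(s,240,135,80,70,7))
cv2.imwrite("pics/c4.png",f(t,335,165,100,60,8))
```

```text
(no output)
```

View pics/c1.png

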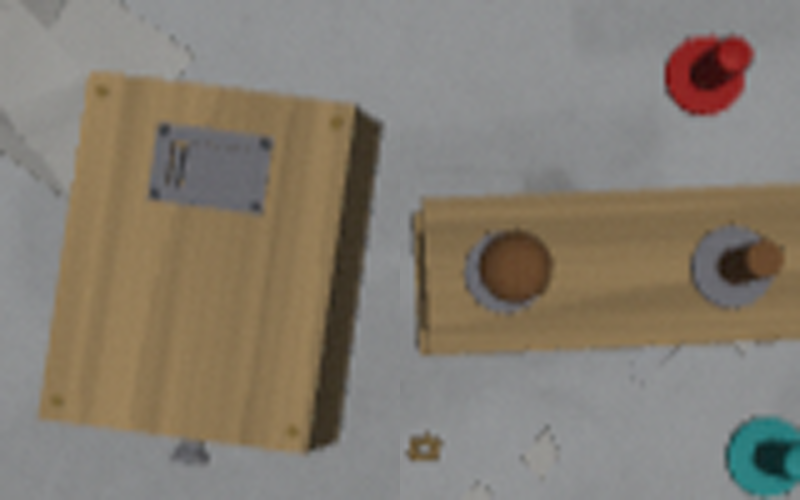

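View pics/c2.png

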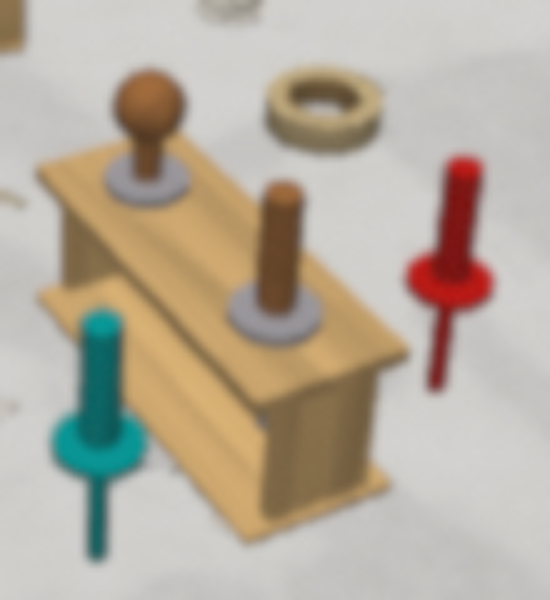

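View pics/c3.png

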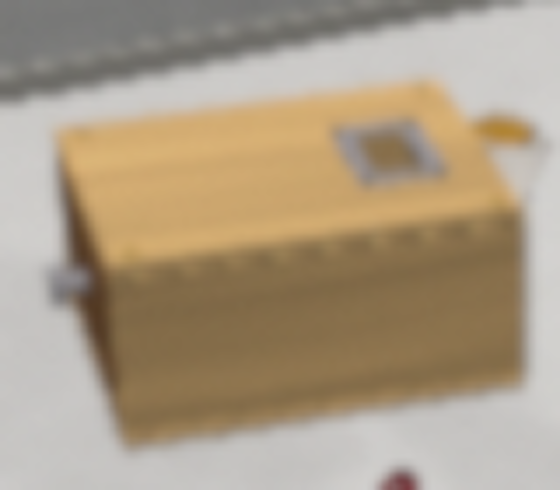

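View pics/c4.png

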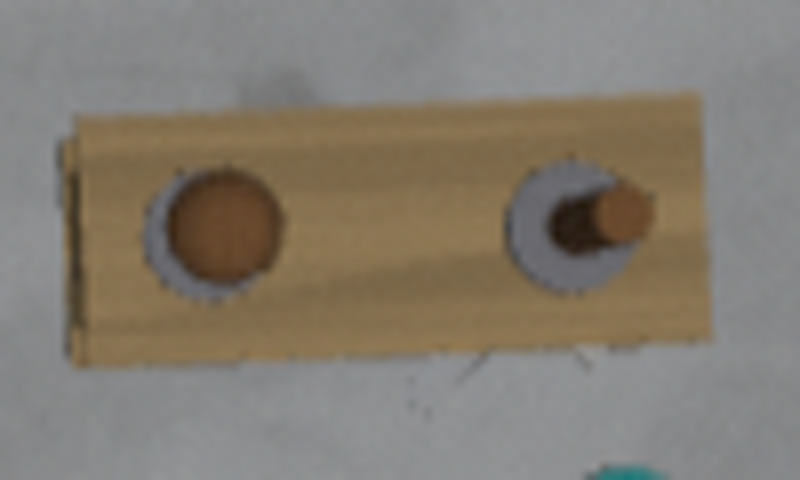

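```bash
cat > h.py <<'E'
import numpy as np,cv2
from plant import ctrl
C={n:ctrl.get_calibration(n) for n in("scene","top")}
def ray(n,u,v):
    c=C[n];d=c["R"].T@np.linalg.inv(c["mtx"])@[u,v,1];return -c["R"].T@c["t"],d
def onz(n,u,v,z):
    o,d=ray(n,u,v);return o+d*(z-o[2])/d[2]
def tri(p,q):
    A=[];b=[]
    for n,(u,v) in(("scene",p),("top",q)):
        P=C[n]["mtx"]@np.c_[C[n]["R"],C[n]["t"]];A+=[u*P[2]-P[0],v*P[2]-P[1]]
    A=np.array(A);return np.linalg.lstsq(A[:,:3],-A[:,3],rcond=None)[0]
def up(x,y,x0,y0,k):return (x+.5)/k-.5+x0,(y+.5)/k-.5+y0
def proj(n,X):
    c=C[n];p=c["mtx"]@(c["R"]@X+c["t"]);return p[:2]/p[2]
E
python3 - <<'E'
from h import *
np.set_printoptions(precision=4,suppress=True)
c4=lambda x,y:up(x,y,335,165,8)
c1=lambda x,y:up(x,y,185,150,5); c1r=lambda x,y:up(x-400,y,340,140,5)
c2=lambda x,y:up(x,y,310,180,5); c3=lambda x,y:up(x,y,240,135,7)
print("key collar",onz("top",*c4(572,228),.086),onz("scene",*c2(276,308),.086))
print("key top",onz("top",*c4(624,211),.146),onz("scene",*c2(283,193),.146))
print("ball collar",onz("top",*c4(212,233),.086),"ball",onz("top",*c4(225,226),.125))
for p in[(75,116),(700,93),(711,340),(75,366)]:print("rack",onz("top",*c4(*p),.08))
for p in[(92,72),(355,103),(307,450),(40,417)]:print("box",onz("top",*c1(*p),.085))
pl=[(161,125),(272,137),(263,212),(151,199)]
P=[onz("top",*c1(*p),.087) for p in pl];print("plate",np.array(P),np.mean(P,0))
P=[onz("scene",*c3(*p),.085) for p in[(336,126),(415,121),(444,174),(371,184)]];print("plateS",np.array(P),np.mean(P,0))
print("slotS", np.mean([onz("scene",*c3(*p),.085) for p in[(360,138),(407,133),(427,168),(382,173)]],0))
print("red",tri(c2(463,166),c1r(735,54)),onz("top",*c1r(705,75),.066))
print("teal",tri(c2(102,322),c4(0,0)),onz("top",*c1r(765,456),.066))
m=cv2.inRange(cv2.cvtColor(cv2.imread("pics/scene0.png"),cv2.COLOR_BGR2HSV),(85,150,60),(95,255,255))
E
```

```text
key collar [ 0.5074 -0.2388  0.086 ] [ 0.5091 -0.2382  0.086 ]
key top [ 0.5085 -0.2389  0.146 ] [ 0.5069 -0.2396  0.146 ]
ball collar [ 0.5088 -0.1303  0.086 ] ball [ 0.5085 -0.1295  0.125 ]
rack [ 0.5458 -0.0906  0.08  ]
rack [ 0.5477 -0.2807  0.08  ]
rack [ 0.4726 -0.2812  0.08  ]
rack [ 0.47   -0.0884  0.08  ]
box [0.5907 0.2487 0.085 ]
box [0.5724 0.1222 0.085 ]
box [0.4062 0.1486 0.085 ]
box [0.4254 0.2759 0.085 ]
plate [[0.564  0.2153 0.087 ]
 [0.5568 0.1621 0.087 ]
 [0.5207 0.1671 0.087 ]
 [0.5284 0.2207 0.087 ]] [0.5425 0.1913 0.087 ]
plateS [[0.5349 0.2287 0.085 ]
 [0.5671 0.2182 0.085 ]
 [0.5567 0.1668 0.085 ]
 [0.526  0.1718 0.085 ]] [0.5462 0.1964 0.085 ]
slotS [0.5463 0.1941 0.085 ]
red [ 0.6036 -0.2337  0.1263] [ 0.6041 -0.2337  0.066 ]
teal [ 0.5628 -0.0597 -0.0601] [ 0.4153 -0.2564  0.066 ]
```

```bash
cat >> h.py <<'E'
from scipy.spatial.transform import Rotation as Ro
np.set_printoptions(precision=4,suppress=True)
def go(x,y,z,yaw=0):
    s=ctrl.get_state();R=Ro.from_quat(s["tcp_rot"])
    T=Ro.from_euler("z",yaw)*Ro.from_euler("x",np.pi)
    print("t",s["time"],"pos",s["eef_pos"],"F",s["contact_force"],"open",s["opening"],"q",s["qpos"])
    print("xyz",R.inv().apply(np.array([x,y,z])-s["eef_pos"]),"dr",(R.inv()*T).as_rotvec())
E
python3 -c "
from h import *
go(.508,-.239,.231)"
```

```text
t 0.1 pos [0.3034 0.6023 0.2301] F [-0.0211  0.3457  0.2794] open 0.998453605760225 q [ 0.954   0.2871  1.578  -0.      1.2786 -0.15  ]
xyz [-0.6592  0.5613  0.0003] dr [0.0009 0.0021 1.104 ]
```

```bash
python3 -m jog '[{"grip":0,"xyz":[-0.027,0.023,0],"dr":[0,0,0.09]},{"grip":0,"xyz":[-0.055,0.046,0],"dr":[0,0,0.18]},{"grip":0,"xyz":[-0.083,0.070,0],"dr":[0,0,0.27]},{"grip":0,"xyz":[-0.11,0.094,0],"dr":[0,0,0.36]},{"grip":0,"xyz":[-0.138,0.117,0],"dr":[0,0,0.45]},{"grip":0,"xyz":[-0.165,0.14,0],"dr":[0,0,0.54]},{"grip":0,"xyz":[-0.193,0.164,0],"dr":[0,0,0.64]},{"grip":0,"xyz":[-0.22,0.187,0],"dr":[0,0,0.74]},{"grip":0,"xyz":[-0.247,0.21,0],"dr":[0,0,0.84]},{"grip":0,"xyz":[-0.275,0.234,0],"dr":[0,0,0.93]},{"grip":0,"xyz":[-0.302,0.257,0],"dr":[0,0,1.02]},{"grip":0,"xyz":[-0.33,0.281,0],"dr":[0.001,0.002,1.104]}]'; python3 -c "
from h import *
go(.508,-.239,.231)"
```

```text
time: 1.1
eef_pos: [0.4058, 0.1801, 0.2309]
tcp_rot: [1.0, -0.002, 0.0, -0.001]
contact_force: [0.8, 0.4, -0.8]
opening: 0.997
t 1.1 pos [0.4058 0.1801 0.2309] F [ 0.8289  0.4223 -0.7636] open 0.9973346507151195 q [ 0.1874 -0.2477  2.1198  0.0017  1.2684  0.1907]
xyz [ 0.1038  0.4187 -0.0007] dr [-0.0018 -0.0008 -0.0038]
```

```bash
python3 -m jog '[{"grip":0,"xyz":[0.01,0.04,0],"dr":[0,0,0]},{"grip":0,"xyz":[0.02,0.08,0],"dr":[0,0,0]},{"grip":0,"xyz":[0.03,0.12,0],"dr":[0,0,0]},{"grip":0,"xyz":[0.04,0.16,0],"dr":[0,0,0]},{"grip":0,"xyz":[0.05,0.2,0],"dr":[0,0,0]},{"grip":0,"xyz":[0.06,0.24,0],"dr":[0,0,0]},{"grip":0,"xyz":[0.07,0.28,0],"dr":[0,0,0]},{"grip":0,"xyz":[0.08,0.32,0],"dr":[0,0,0]},{"grip":0,"xyz":[0.09,0.36,0],"dr":[0,0,0]},{"grip":0,"xyz":[0.1,0.4,0],"dr":[0,0,0]},{"grip":0,"xyz":[0.104,0.416,0],"dr":[0,0,0]},{"grip":0,"xyz":[0.104,0.416,0],"dr":[0,0,0]}]'
python3 - <<'E'
from h import *
go(.508,-.239,.1)
for n in C: cv2.imwrite(f"pics/{n}1.png",ctrl.read_camera(n)[:,:,::-1])
s=cv2.imread("pics/scene1.png")[130:300,270:430];cv2.imwrite("pics/d1.png",cv2.resize(s,None,fx=3.4,fy=3.4,interpolation=2))
go(.508,-.239,.1)
E
```

```text
time: 2.1
eef_pos: [0.5102, -0.2377, 0.23]
tcp_rot: [1.0, -0.002, 0.0, -0.001]
contact_force: [0.7, -0.4, -0.4]
opening: 1.003
t 2.1 pos [ 0.5102 -0.2377  0.23  ] F [ 0.6647 -0.4231 -0.4027] open 1.0034121286950304 q [-0.617   0.0415  1.8567  0.0017  1.2441 -0.6133]
xyz [-0.0022  0.0015  0.13  ] dr [-0.0017 -0.0003 -0.0043]
t 2.2 pos [ 0.5097 -0.234   0.2299] F [ 0.6499  0.9229 -1.6478] open 0.9987397447247428 q [-0.6125  0.0379  1.8607  0.0028  1.2454 -0.6124]
xyz [-0.0016  0.0055  0.1299] dr [-0.0036  0.0004 -0.001 ]
```

View pics/d1.png

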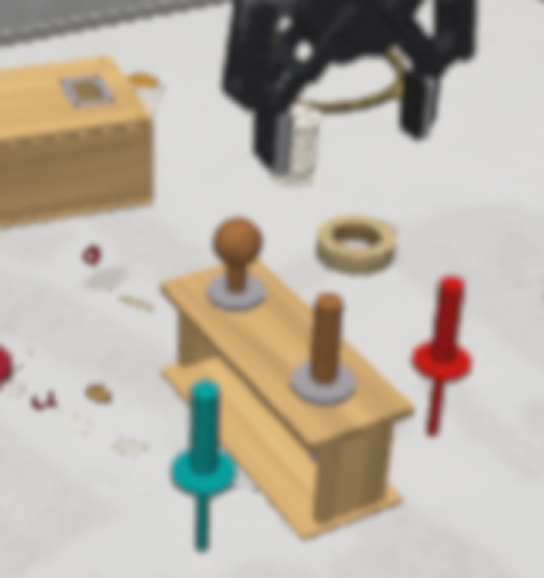

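```bash
python3 -m jog '[{"grip":0,"xyz":[-0.001,0.003,0.01],"dr":[0,0,0]},{"grip":0,"xyz":[-0.0015,0.005,0.03],"dr":[0,0,0]},{"grip":0,"xyz":[-0.0015,0.005,0.055],"dr":[0,0,0]},{"grip":0,"xyz":[-0.0015,0.005,0.08],"dr":[0,0,0]},{"grip":0,"xyz":[-0.0015,0.005,0.1],"dr":[0,0,0]},{"grip":0,"xyz":[-0.0015,0.005,0.115],"dr":[0,0,0]},{"grip":0,"xyz":[-0.0015,0.005,0.125],"dr":[0,0,0]},{"grip":0,"xyz":[-0.0015,0.005,0.129],"dr":[0,0,0]},{"grip":0,"xyz":[-0.0015,0.005,0.129],"dr":[0,0,0]},{"grip":0,"xyz":[-0.0015,0.005,0.129],"dr":[0,0,0]}]'
python3 - <<'E'
from h import *
go(.508,-.239,.1)
for n in C: cv2.imwrite(f"pics/{n}2.png",ctrl.read_camera(n)[:,:,::-1])
s=cv2.imread("pics/scene2.png")[130:300,270:430];t=cv2.imread("pics/top2.png")[140:240,340:440]
cv2.imwrite("pics/d2.png",np.hstack([cv2.resize(s,(400,425)),cv2.resize(t,(400,425))]))
E
```

```text
time: 3.03
eef_pos: [0.5092, -0.2388, 0.1024]
tcp_rot: [1.0, 0.0, 0.001, -0.001]
contact_force: [0.6, -0.6, 0.9]
opening: 1.001
t 3.0333 pos [ 0.5092 -0.2388  0.1024] F [ 0.6265 -0.6087  0.9045] open 1.0014387862293945 q [-0.6199  0.1831  1.9532  0.0026  1.0042 -0.622 ]
xyz [-0.0013  0.0002  0.0024] dr [-0.0012 -0.0021  0.0008]
```

View pics/d2.png

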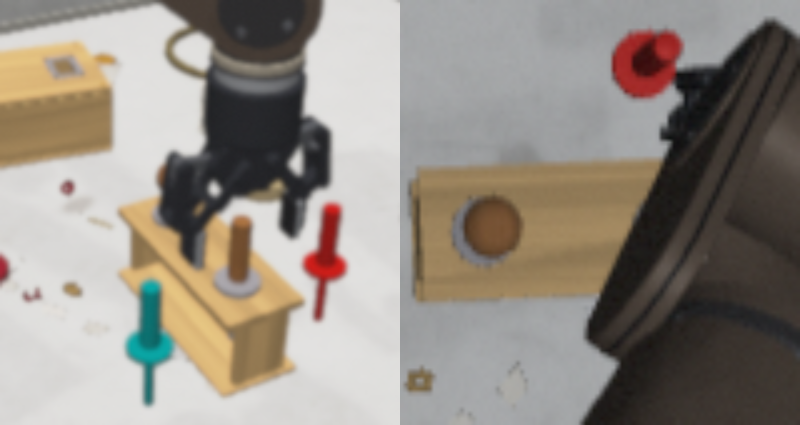

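```bash
python3 -c "
from h import *
for x in(.463,.508,.554): print(proj('scene',[x,-.239,.113]))"
```

```text
[346.4979 237.144 ]
[365.4221 231.1329]
[383.9625 225.2436]
```

Fingertips match their expected pixels, with the handle centred between them. Close.

```bash
python3 -m jog '[{"grip":0.4,"xyz":[-0.001,0,0.0],"dr":[0,0,0]},{"grip":0.6,"xyz":[-0.001,0,0.0],"dr":[0,0,0]},{"grip":0.8,"xyz":[-0.001,0,0.0],"dr":[0,0,0]},{"grip":1,"xyz":[-0.001,0,0],"dr":[0,0,0]},{"grip":1,"xyz":[-0.001,0,0],"dr":[0,0,0]},{"grip":1,"xyz":[-0.001,0,0],"dr":[0,0,0]},{"grip":1,"xyz":[-0.001,0,0],"dr":[0,0,0]},{"grip":1,"xyz":[-0.001,0,0],"dr":[0,0,0]}]' 60
python3 - <<'E'
from h import *
go(.508,-.239,.1)
E
```

```text
time: 3.8
eef_pos: [0.5079, -0.2392, 0.1018]
tcp_rot: [1.0, -0.0, 0.001, -0.001]
contact_force: [-0.2, 0.5, 1.3]
opening: 0.197
t 3.8 pos [ 0.5079 -0.2392  0.1018] F [-0.2252  0.5404  1.3159] open 0.1972981910496378 q [-0.6219  0.1822  1.9555  0.0024  1.0037 -0.6232]
xyz [ 0.0001 -0.0002  0.0018] dr [-0.0016 -0.0013 -0.    ]
```

```bash
python3 -m jog '[{"grip":1,"xyz":[0,0,-0.008],"dr":[0,0,0]},{"grip":1,"xyz":[0,0,-0.02],"dr":[0,0,0]},{"grip":1,"xyz":[0,0,-0.04],"dr":[0,0,0]},{"grip":1,"xyz":[0,0,-0.065],"dr":[0,0,0]},{"grip":1,"xyz":[0,0,-0.09],"dr":[0,0,0]},{"grip":1,"xyz":[0,0,-0.115],"dr":[0,0,0]},{"grip":1,"xyz":[0,0,-0.14],"dr":[0,0,0]},{"grip":1,"xyz":[0,0,-0.155],"dr":[0,0,0]},{"grip":1,"xyz":[0,0,-0.165],"dr":[0,0,0]},{"grip":1,"xyz":[0,0,-0.165],"dr":[0,0,0]},{"grip":1,"xyz":[0,0,-0.165],"dr":[0,0,0]}]'
python3 - <<'E'
from h import *
for n in C: cv2.imwrite(f"pics/{n}3.png",ctrl.read_camera(n)[:,:,::-1])
s=cv2.imread("pics/scene3.png")[100:300,260:460]
cv2.imwrite("pics/d3.png",cv2.resize(s,(600,600),interpolation=2))
go(.544,.1925,.267)
E
```

```text
time: 4.72
eef_pos: [0.5076, -0.2394, 0.267]
tcp_rot: [1.0, 0.0, 0.001, -0.001]
contact_force: [-0.4, 0.1, -1.3]
opening: 0.197
t 4.8167 pos [ 0.5069 -0.2389  0.265 ] F [-0.0346  0.6457 -0.4641] open 0.19478801543064714 q [-0.6224  0.0103  1.8239  0.0022  1.3105 -0.623 ]
xyz [ 0.037  -0.4314 -0.0005] dr [-0.0035  0.0013 -0.    ]
```

View pics/d3.png

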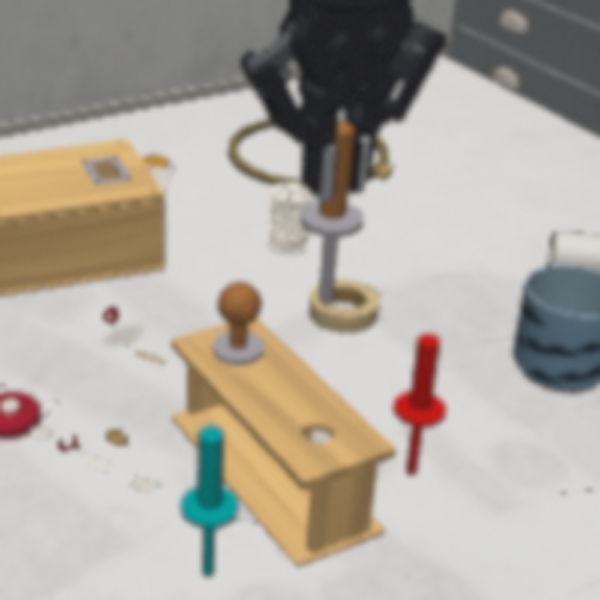

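```bash
python3 -m jog '[{"grip":1,"xyz":[0.001,-0.015,0],"dr":[0,0,0]},{"grip":1,"xyz":[0.004,-0.05,0],"dr":[0,0,0]},{"grip":1,"xyz":[0.0075,-0.09,0],"dr":[0,0,0]},{"grip":1,"xyz":[0.011,-0.13,0],"dr":[0,0,0]},{"grip":1,"xyz":[0.0145,-0.17,0],"dr":[0,0,0]},{"grip":1,"xyz":[0.018,-0.21,0],"dr":[0,0,0]},{"grip":1,"xyz":[0.0215,-0.25,0],"dr":[0,0,0]},{"grip":1,"xyz":[0.025,-0.29,0],"dr":[0,0,0]},{"grip":1,"xyz":[0.0285,-0.33,0],"dr":[0,0,0]},{"grip":1,"xyz":[0.032,-0.37,0],"dr":[0,0,0]},{"grip":1,"xyz":[0.035,-0.405,0],"dr":[0,0,0]},{"grip":1,"xyz":[0.037,-0.425,0],"dr":[0,0,0]}]'; python3 -m jog '[{"grip":1,"xyz":[0,-0.006,0.01],"dr":[0,0,0]},{"grip":1,"xyz":[0,-0.006,0.03],"dr":[0,0,0]},{"grip":1,"xyz":[0,-0.006,0.05],"dr":[0,0,0]},{"grip":1,"xyz":[0,-0.006,0.06],"dr":[0,0,0]},{"grip":1,"xyz":[0,-0.006,0.06],"dr":[0,0,0]},{"grip":1,"xyz":[0,-0.006,0.06],"dr":[0,0,0]}]'
python3 - <<'E'
from h import *
for n in C: cv2.imwrite(f"pics/{n}4.png",ctrl.read_camera(n)[:,:,::-1])
s=cv2.imread("pics/scene4.png")[90:210,230:350]
t=cv2.imread("pics/top4.png")[140:260,170:290]
cv2.imwrite("pics/d4.png",cv2.resize(s,(600,600),interpolation=2))
cv2.imwrite("pics/e4.png",cv2.resize(t,(600,600),interpolation=2))
go(.544,.1925,.102)
E
```

```text
time: 5.82
eef_pos: [0.543, 0.1898, 0.2659]
tcp_rot: [1.0, 0.002, -0.001, -0.001]
contact_force: [0.2, -0.6, -0.6]
opening: 0.192
time: 6.32
eef_pos: [0.544, 0.1912, 0.2063]
tcp_rot: [1.0, -0.0, -0.001, -0.001]
contact_force: [-0.3, 0.2, -0.3]
opening: 0.194
t 6.4167 pos [0.5453 0.1914 0.2086] F [-0.5251  0.0497 -1.214 ] open 0.19590662334899633 q [0.1614 0.0921 1.8436 0.0017 1.2028 0.1614]
xyz [-0.0016 -0.0009  0.1066] dr [-0.002  -0.0028 -0.0007]
```

View pics/d4.png

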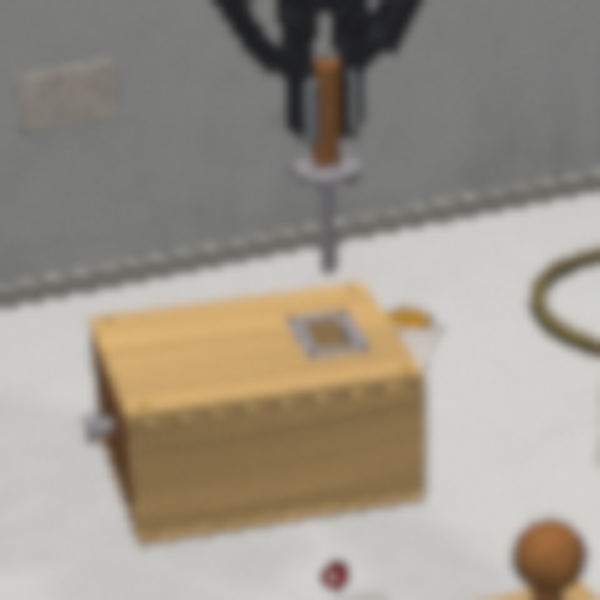

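View pics/e4.png

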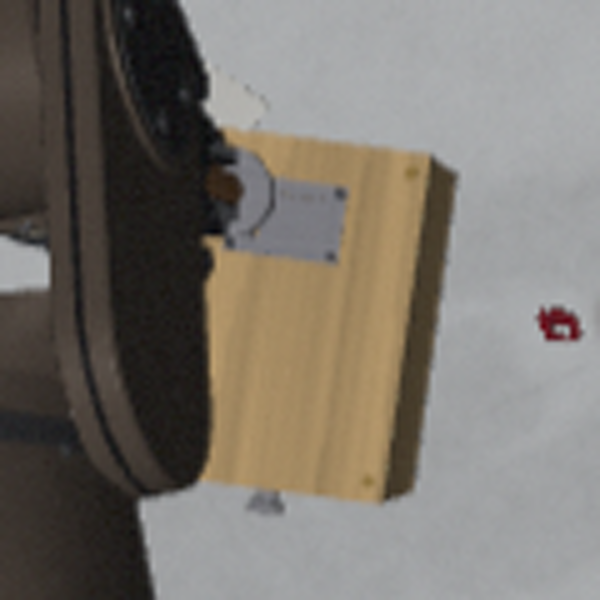

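Run:
```python
from h import *
for z in(.1268,.1898,.2528):
  print(z,(proj('scene',[.5453,.1914,z])-[230,90]+.5)*5, (proj('top',[.5453,.1914,z])-[170,140]+.5)*5)
f=lambda x,y:up(x,y,230,90,5)
print("slot px pred",(proj('scene',[.544,.1925,.085])-[230,90]+.5)*5)
# slot opening & tip in scene
print(onz('scene',*f(328,271),.127), onz('scene',*f(326,333),.085), onz('scene',*f(326,168),.1898))
```

```text
0.1268 [330.2668 271.1647] [264.9592 204.9712]
0.1898 [327.5236 167.7781] [225.545  190.7935]
0.2528 [324.6191  58.3123] [179.0802 174.0797]
slot px pred [329.2054 336.3439]
[0.544 0.191 0.127] [0.5441 0.1967 0.085 ] [0.5443 0.1907 0.1898]
```

```bash
python3 -m jog '[{"grip":1,"xyz":[-0.001,-0.002,0.005],"dr":[0,0,0]},{"grip":1,"xyz":[-0.001,-0.002,0.015],"dr":[0,0,0]},{"grip":1,"xyz":[-0.001,-0.002,0.025],"dr":[0,0,0]},{"grip":1,"xyz":[-0.001,-0.002,0.035],"dr":[0,0,0]},{"grip":1,"xyz":[-0.001,-0.002,0.042],"dr":[0,0,0]},{"grip":1,"xyz":[-0.001,-0.002,0.048],"dr":[0,0,0]},{"grip":1,"xyz":[-0.001,-0.002,0.054],"dr":[0,0,0]},{"grip":1,"xyz":[-0.001,-0.002,0.06],"dr":[0,0,0]},{"grip":1,"xyz":[-0.001,-0.002,0.066],"dr":[0,0,0]},{"grip":1,"xyz":[-0.001,-0.002,0.072],"dr":[0,0,0]},{"grip":1,"xyz":[-0.001,-0.002,0.075],"dr":[0,0,0]},{"grip":1,"xyz":[-0.001,-0.002,0.075],"dr":[0,0,0]}]'
python3 - <<'E'
from h import *
for n in C: cv2.imwrite(f"pics/{n}5.png",ctrl.read_camera(n)[:,:,::-1])
s=cv2.imread("pics/scene5.png")[90:210,230:350]
cv2.imwrite("pics/d5.png",cv2.resize(s,(600,600),interpolation=2))
go(.544,.194,.1068)
E
```

```text
time: 7.42
eef_pos: [0.5432, 0.1937, 0.1314]
tcp_rot: [1.0, -0.0, -0.0, -0.001]
contact_force: [0.0, 0.5, -0.2]
opening: 0.19
t 7.5167 pos [0.5439 0.1938 0.1325] F [ 0.2911 -0.3477 -0.6998] open 0.19240557648662468 q [0.166  0.1743 1.901  0.0018 1.0648 0.1651]
xyz [ 0.0001 -0.0001  0.0257] dr [-0.0018 -0.0012 -0.    ]
```

View pics/d5.png

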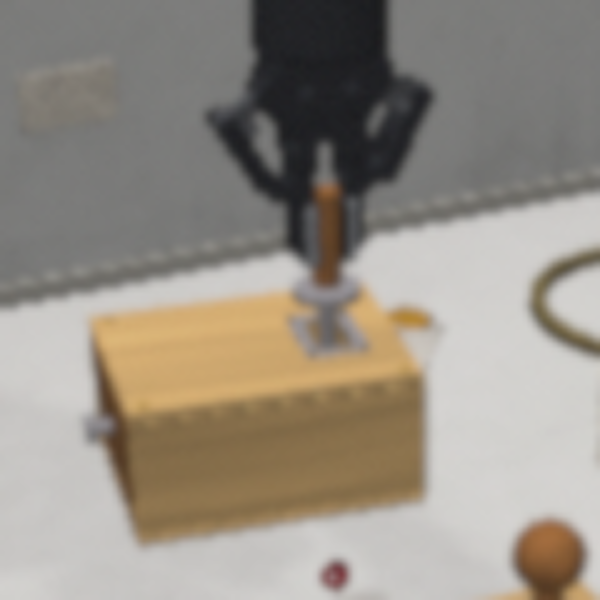

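```bash
python3 -m jog '[{"grip":1,"xyz":[0,0,0.004],"dr":[0,0,0]},{"grip":1,"xyz":[0,0,0.008],"dr":[0,0,0]},{"grip":1,"xyz":[0,0,0.011],"dr":[0,0,0]},{"grip":1,"xyz":[0,0,0.014],"dr":[0,0,0]},{"grip":1,"xyz":[0,0,0.016],"dr":[0,0,0]},{"grip":1,"xyz":[0,0,0.018],"dr":[0,0,0]},{"grip":1,"xyz":[0,0,0.02],"dr":[0,0,0]},{"grip":1,"xyz":[0,0,0.022],"dr":[0,0,0]},{"grip":1,"xyz":[0,0,0.0235],"dr":[0,0,0]},{"grip":1,"xyz":[0,0,0.025],"dr":[0,0,0]},{"grip":1,"xyz":[0,0,0.0255],"dr":[0,0,0]}]' 90
python3 - <<'E'
from h import *
for n in C: cv2.imwrite(f"pics/{n}6.png",ctrl.read_camera(n)[:,:,::-1])
s=cv2.imread("pics/scene6.png")[90:210,230:350]
cv2.imwrite("pics/d6.png",cv2.resize(s,(600,600),interpolation=2))
go(.544,.194,.1068)
E
```

```text
time: 8.43
eef_pos: [0.5441, 0.1939, 0.1081]
tcp_rot: [1.0, 0.0, 0.001, -0.001]
contact_force: [-1.8, -1.5, 4.6]
opening: 0.187
t 8.5333 pos [0.5441 0.1939 0.108 ] F [-2.1779 -0.347   4.9581] open 0.19017650443269563 q [0.1662 0.2065 1.9139 0.0018 1.0197 0.1651]
xyz [-0.0001 -0.0001  0.0012] dr [-0.0018 -0.0013  0.0002]
```

View pics/d6.png

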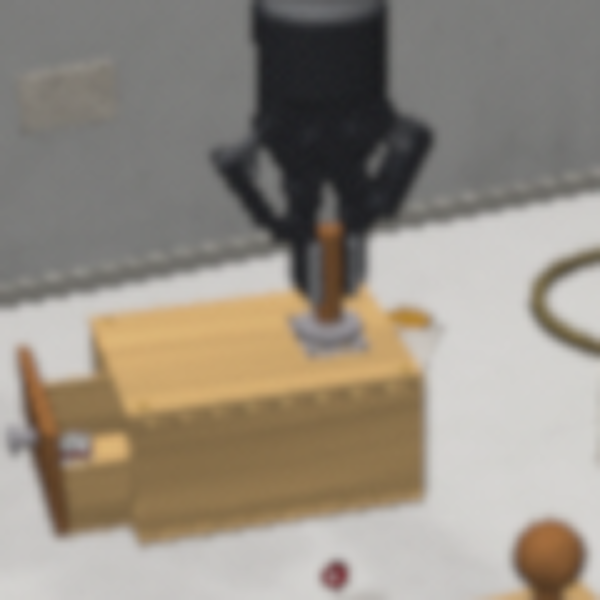

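Drawer is out; force is only tab-level (about 5 N), so the collar is roughly 1 mm short. Press until the force rises.

```bash
python3 -m jog '[{"grip":1,"xyz":[0,0,0.001],"dr":[0,0,0]},{"grip":1,"xyz":[0,0,0.002],"dr":[0,0,0]},{"grip":1,"xyz":[0,0,0.002],"dr":[0,0,0]}]'; python3 -m jog '[{"grip":1,"xyz":[0,0,0.001],"dr":[0,0,0]},{"grip":1,"xyz":[0,0,0.001],"dr":[0,0,0]}]'
```

```text
time: 8.78
eef_pos: [0.5441, 0.1939, 0.1069]
tcp_rot: [1.0, 0.0, 0.001, -0.001]
contact_force: [-4.8, -0.1, 9.3]
opening: 0.188
time: 8.95
eef_pos: [0.5442, 0.194, 0.1069]
tcp_rot: [1.0, 0.0, 0.0, -0.001]
contact_force: [-6.4, -1.3, 13.6]
opening: 0.187
```

```bash
python3 -m jog '[{"grip":1,"xyz":[0,0,-0.001],"dr":[0,0,0]},{"grip":1,"xyz":[0,0,-0.002],"dr":[0,0,0]},{"grip":1,"xyz":[0,0,-0.002],"dr":[0,0,0]}]' 20; python3 -m jog '[{"grip":0.7,"xyz":[0,0,0],"dr":[0,0,0]},{"grip":0.5,"xyz":[0,0,0],"dr":[0,0,0]},{"grip":0.3,"xyz":[0,0,0],"dr":[0,0,0]},{"grip":0.1,"xyz":[0,0,0],"dr":[0,0,0]},{"grip":0,"xyz":[0,0,0],"dr":[0,0,0]},{"grip":0,"xyz":[0,0,0],"dr":[0,0,0]}]'
python3 - <<'E'
from h import *
for n in C: cv2.imwrite(f"pics/{n}7.png",ctrl.read_camera(n)[:,:,::-1])
s=cv2.imread("pics/scene7.png")[90:210,230:350]
cv2.imwrite("pics/d7.png",cv2.resize(s,(600,600),interpolation=2))
go(.544,.194,.1068)
E
```

```text
time: 9.2
eef_pos: [0.544, 0.1939, 0.1069]
tcp_rot: [1.0, 0.0, 0.001, -0.001]
contact_force: [-2.1, -0.9, 6.3]
opening: 0.186
time: 9.7
eef_pos: [0.5437, 0.1938, 0.1057]
tcp_rot: [1.0, -0.0, 0.0, -0.001]
contact_force: [-1.0, -0.4, 0.0]
opening: 0.979
t 9.8 pos [0.5438 0.1939 0.1059] F [-0.1102 -0.2586  0.2822] open 1.002070580942073 q [0.1661 0.2089 1.9155 0.0019 1.0159 0.1651]
xyz [ 0.0002 -0.0002 -0.0009] dr [-0.0018 -0.001  -0.    ]
```

View pics/d7.png

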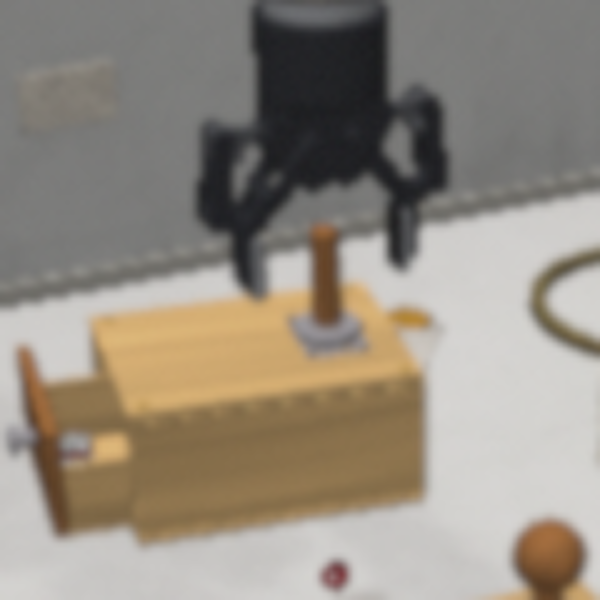

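Released and standing. Retreat straight up, then check.

```bash
python3 -m jog '[{"grip":0,"xyz":[0,0,-0.01],"dr":[0,0,0]},{"grip":0,"xyz":[0,0,-0.03],"dr":[0,0,0]},{"grip":0,"xyz":[0,0,-0.05],"dr":[0,0,0]},{"grip":0,"xyz":[0,0,-0.075],"dr":[0,0,0]},{"grip":0,"xyz":[0,0,-0.1],"dr":[0,0,0]},{"grip":0,"xyz":[0,0,-0.12],"dr":[0,0,0]},{"grip":0,"xyz":[0,0.04,-0.13],"dr":[0,0,0]},{"grip":0,"xyz":[0,0.08,-0.13],"dr":[0,0,0]},{"grip":0,"xyz":[0,0.12,-0.13],"dr":[0,0,0]},{"grip":0,"xyz":[0,0.15,-0.13],"dr":[0,0,0]},{"grip":0,"xyz":[0,0.15,-0.13],"dr":[0,0,0]},{"grip":0,"xyz":[0,0.15,-0.13],"dr":[0,0,0]}]'
python3 - <<'E'
from h import *
for n in C: cv2.imwrite(f"pics/{n}8.png",ctrl.read_camera(n)[:,:,::-1])
s=cv2.imread("pics/scene8.png")[120:270,240:390]
t=cv2.imread("pics/top8.png")[140:260,180:300]
cv2.imwrite("pics/d8.png",np.hstack([cv2.resize(s,(400,400),interpolation=2),cv2.resize(t,(400,400),interpolation=2)]))
go(.544,.194,.1068)
E
```

```text
time: 10.8
eef_pos: [0.5438, 0.0423, 0.2366]
tcp_rot: [1.0, -0.002, 0.001, -0.001]
contact_force: [-0.3, -1.0, -0.2]
opening: 1.0
t 10.9 pos [0.5437 0.0441 0.2362] F [ 1.2081  0.9782 -0.5606] open 1.0086226137999028 q [-0.1063 -0.0047  1.8919  0.0026  1.2528 -0.107 ]
xyz [ 0.0001 -0.1496  0.1298] dr [-0.0023 -0.0017 -0.    ]
```

View pics/d8.png

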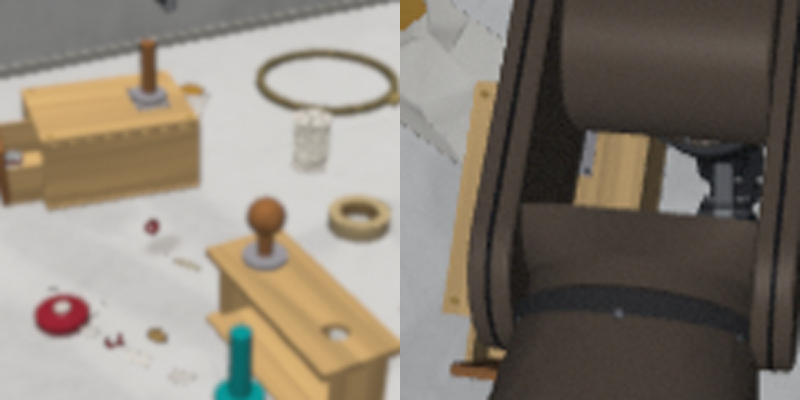

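```bash
python3 -m jog '[{"grip":0,"xyz":[0,0.03,0],"dr":[0,0,0]},{"grip":0,"xyz":[0,0.07,0],"dr":[0,0,0]},{"grip":0,"xyz":[0,0.11,0],"dr":[0,0,0]},{"grip":0,"xyz":[0,0.14,-0.02],"dr":[0,0,0]},{"grip":0,"xyz":[0,0.16,-0.04],"dr":[0,0,0]},{"grip":0,"xyz":[0,0.16,-0.04],"dr":[0,0,0]},{"grip":0,"xyz":[0,0.16,-0.04],"dr":[0,0,0]}]'
python3 - <<'E'
from h import *
for n in C: cv2.imwrite(f"pics/{n}9.png",ctrl.read_camera(n)[:,:,::-1])
s=cv2.imread("pics/scene9.png")[120:200,240:320]
t=cv2.imread("pics/top9.png")[150:250,180:280]
cv2.imwrite("pics/d9.png",np.hstack([cv2.resize(s,(400,400),interpolation=2),cv2.resize(t,(400,400),interpolation=2)]))
for z in(.088,.151): print((proj('scene',[.544,.193,z])-[240,120]+.5)*5,(proj('top',[.544,.193,z])-[180,150]+.5)*4+[400,0])
print(ctrl.get_state()["eef_pos"])
E
```

```text
time: 11.48
eef_pos: [0.5445, -0.1161, 0.2769]
tcp_rot: [1.0, -0.0, 0.002, -0.001]
contact_force: [-0.2, -0.2, -0.2]
opening: 1.001
[278.7278 181.3871] [586.4791 132.3746]
[275.9905  81.5389] [557.5972 122.2339]
[ 0.5434 -0.1146  0.2744]
```

View pics/d9.png

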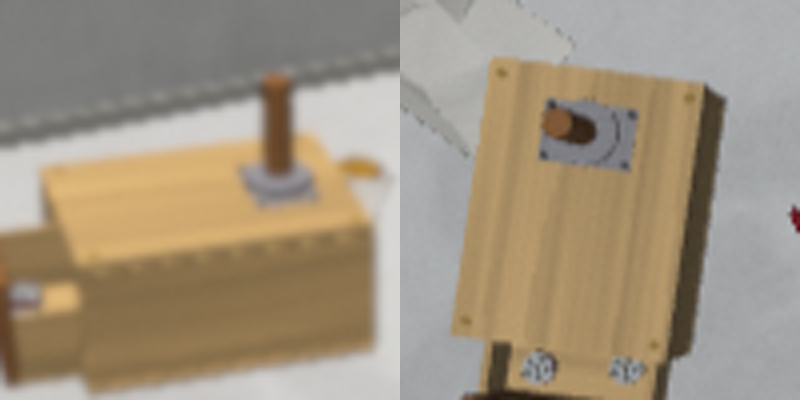

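```bash
python3 -m jog '[{"grip":0,"xyz":[0,0,0],"dr":[0,0,0]},{"grip":0,"xyz":[0,0,0],"dr":[0,0,0]},{"grip":0,"xyz":[0,0,0],"dr":[0,0,0]}]'; python3 -c "
from plant import ctrl
print(ctrl.sign_off())"
```

```text
time: 11.83
eef_pos: [0.5433, -0.1152, 0.2744]
tcp_rot: [1.0, 0.001, -0.0, -0.001]
contact_force: [-0.1, 2.1, 1.0]
opening: 1.003
the job is handed in; nothing more can be done
None
```

The drawer is open, and the straight-handled key is standing in the slot, released. I lifted it from the rack and passed it above the short key. I then lowered its rod into the slot while the drawer was still shut and pushed it home. The job was handed in at 11.8 s; sign-off reported no verdict.

**Last checks:**
- **Key:** it is upright. In both views the handle top and collar lie within about 3 pixels of the 4–5x enlarged crops from where a seated, vertical key should appear. On the push, the tool stopped at z = 0.107 m while the force rose to about 14 N, so the collar is on the box top.
- **Drawer:** it is visibly out in both views. I did not measure its travel in millimetres.
- **Short key:** it is still in its rack hole and looks unmoved; I did not measure its position again.
- **Robot:** the open gripper ended clear of everything, at z = 0.274 m. The last force reading was about 2 N with nothing near the tool; I took that as sensor noise, as earlier readings in free air varied by 1 to 2 N.

The two views disagreed by about 5 mm on the slot's y position (0.1915 m from above, 0.197 m from the side). I aimed between them, and the rod went in without side contact. Pressing home gave a sideways force of about 6 N, which disappeared when I let go.

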